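# Push the bead case home into the corner of the bench rail

## Task

Put the flat clear bead case back in its place on the beading bench by pushing it along the table with the fingertips: one long side flush along the wooden rail and one end butted against the wooden end block that stands at one end of the rail. Do not lift or tip the case, leave the tin, jars, bowl, spool and pliers where they are, and finish with the hand clear.

Things in the scene. Friction and masses are not known exactly. Their poses are not given: they have to be found in the camera images.
- case: Closed flat clear plastic compartment case of beads, 100 mm (its x) by 160 mm (its y) by 35 mm high, 0.25 to 0.5 kg, loose on the robot's side of the rail; upright sides, too wide to grip. Origin: centre of its underside, z up. It slides under about 1 to 7 N and turns when pushed off centre. Either long side may go to the rail.
- rail: Plain wooden rail fixed to the table, 20 mm thick (its x), 500 mm long (its y), 30 mm high, running roughly across in front of the robot, turned up to 0.2 rad. Origin: centre of its underside. Its -x face, 10 mm from the origin, looks towards the robot and is the one the case goes against.
- end_block: Plain wooden block fixed to the table, 90 mm (its x) by 22 mm (its y) by 30 mm high, square to the rail and touching its robot-side face 230 mm from the rail's middle, at the left (+y) or right (-y) end: this differs from run to run. Origin: centre of its underside; axes parallel to the rail's. The case goes against its side that faces the rail's middle.
- tin: Bystander: round aluminium tin, 56 mm across, 40 mm high, loose, standing in front of the end of the rail that has no end block. Origin: centre of its underside.
- jar: Bystander: lidded glass jar, 64 mm across, 75 mm high, loose, on the far side of the rail. Origin: centre of its underside.
- bowl: Bystander: white ceramic bowl, 80 mm across, 40 mm high, loose, on the far side of the rail. Origin: centre of its underside.
- tall_jar: Bystander: lidded glass jar, 76 mm across, 100 mm high, loose, on the right of the work. Origin: centre of its underside.
- spool: Bystander: black spool of copper wire, standing, 60 mm across, 40 mm high, loose, to one side of the work. Origin: centre of its underside.
- pliers: Bystander: small pliers lying flat, about 140 mm long (its x) by 54 mm by 13 mm high, loose, to one side of the work. Origin: between the handles near the pivot, on the table.
Not all that is in view belongs to the job. Of the things that look like the case, take the one that is farthest to the robot's left at the start. Several things have the shape of the end_block; the one meant has the colours described above.

How it is judged (in metres and radians):
At the end, for the whole second after the job is handed in: The case lies flat and at rest on the table, one long side along the rail's robot-side face (gap at most 5 mm, parallel within 0.04 rad) and one end against the inner side of the end block (gap at most 5 mm) (x of case in the frame of rail between -0.065 and -0.056 m and angle between the y axis of case and the y axis of rail, either way round below 0.04 rad and y of case in the frame of rail between -0.17 and 0.17 m and (y of case in the frame of end_block between 0.087 and 0.096 m or y of case in the frame of end_block between -0.096 and -0.087 m) and height (world z) of case below 0.005 m and angle between case's own z axis and vertical below 0.05 rad and linear speed of case below 0.01 m/s); the robot touches nothing.
It fails at once if the case is lifted or tipped instead of pushed (height (world z) of case above 0.012 m or angle between case's own z axis and vertical above 0.15 rad).
It fails at once if a bystander is disturbed (moved more than 12 mm) (distance of any of tin, jar, bowl, tall_jar, spool, pliers from where it was at the start of the episode above 0.012 m).
It also fails if it takes over 64 s, if anything falls off the work surface, if the arm or the gripper's body presses on something with over 40 N, if the wrist force passes 120 N, or if a joint passes its speed limit or range.

## Robot

A 7-joint arm with a two-finger parallel gripper is mounted at the origin on the work surface. World frame = base frame: x ahead of the robot, y to its left, z up, the work surface at z = 0. Lengths are in mm, angles in rad, forces in N, time in s.
With the tool pointing down it reaches from about 400 to 900 mm from the base axis. Payload 5.5 kg.
Tool frame: the origin (TCP) lies midway between the tips of the shut fingers; the grasp point (between the pads) lies 19 mm behind it (ctrl.tcp_to_grasp is the distance from the TCP to the grasp point, in mm); z points along the fingers, y is the line along which they close (so a half turn about z gives the same grasp; the last joint's range is limited). The gripper opens to 85 mm and grips with 20 to 120 N. Pads are 22 mm wide; open, the fingers measure 114 mm over their backs; the gripper's body (76 mm by 85 mm) begins 54 mm behind the grasp point. The pads swing forward as they close: fully open they stand 13 mm farther back than shut.
Start: joints at [-0.979, 0.501, -0.427, 1.55, 0.221, 1.138, -0.21], TCP at [209.852, 615.192, 231.31] pointing down, gripper open.
Joint ranges: [-2.88, 2.88], [-0.31, 2.03], [-1.54, 1.56], [0.2, 2.42], [-1.41, 4.55], [0.19, 2.02], [-2.57, 2.57]. Speed limits (rad/s): [2.57, 2.57, 3.14, 3.14, 3.14, 3.14, 3.14].

## Interface

Orientations are given as a unit quaternion [x, y, z, w].
In Python, from workcell import ctrl gives the robot as it stands. Calls block until the motion is done:
- ctrl.reach(position, orientation): joint-space move of the TCP to a pose.
- ctrl.servo_line(position, v=150, rot=None): straight line of the TCP; rot=None keeps the orientation; v is the mean speed in mm/s.
- ctrl.set_joints(angles): joint-space move.
- ctrl.move_gripper(opening, newtons=None): finger opening in mm; newtons is the grip in N (None keeps the last); returns when the fingers have stopped.
- ctrl.hold(seconds).
- ctrl.ik(position, orientation): joint angles nearest the present ones, or None.
- ctrl.state(): the state.
- ctrl.camera(name): name is "scene" or "top" or "wrist"; returns a dict with "pixels" (384x512x3 uint8, blue, green, red), "camera_matrix" (3x3 intrinsics, pixels), "extrinsics" (4x4, takes a point from camera to world coordinates). Camera axes: x right, y up, looking along -z (the intrinsics and any distortion apply to the point x, -y, -z); pixel columns grow to the right and rows downward; lengths in mm; the calibration is good to about 2 mm. The wrist camera is an equidistant fisheye: a pixel r from the principal point sees the ray r / f radians off the axis. A picture is of the moment at which its call begins. There is no depth.
A pose or a line that the arm cannot do raises ctrl.PlanningError and nothing moves.
- ctrl.sign_off(): hands the job in; it is judged then, once.
The state is a dict: "time": time; "joint_positions": joint angles; "dq": joint speeds; "joint_torque": joint torques, N m; "tcp_pos": TCP position; "ee_rot": TCP orientation; "force": force on the tool from outside, world axes, zero at the start; "wrist_torque": the same for the moment, N m; "finger_gap": finger opening in mm; "grip_force": force on a finger pad.
Only numpy, scipy, OpenCV 4.12 (cv2) and the standard library are available. Lean on these libraries where they do the work, as an engineer would, in place of code of your own. Each camera call takes 0.05 s, during which the arm holds its last target. There are 200 camera calls.

## Working session

There is one attempt and no reset: what is moved stays moved. The work goes in short steps, each a Python script; the robot and the scene stay as the last script left them, time stands still between calls to the robot, and variables do not carry over. Pictures are saved under pics/ and viewed, at most 10 in all, crops included, and the job is handed in when it is done.

```bash
mkdir -p pics; ls
cat > h.py <<'E'
from workcell import ctrl
import numpy as np, cv2
def cam(n):
    c=ctrl.camera(n); return c["pixels"],np.array(c["camera_matrix"]),np.array(c["extrinsics"])
def ray(px,K,E,z=0):
    px=np.atleast_2d(px).astype(float)
    d=np.c_[(px[:,0]-K[0,2])/K[0,0],-(px[:,1]-K[1,2])/K[1,1],-np.ones(len(px))]@E[:3,:3].T
    o=E[:3,3]; return (o+d*((z-o[2])/d[:,2])[:,None])[:,:2]
E
python3 - <<'E'
from h import *
for n in("top","scene"):
    p,K,E=cam(n); cv2.imwrite(f"pics/{n}0.png",p); np.savez(n+"0.npz",p=p,K=K,E=E); print(n,K.round(1).tolist(),E.round(3).tolist())
    cv2.imwrite(f"pics/{n}0b.png",cv2.resize(p,(800,600),interpolation=cv2.INTER_CUBIC))
E
```

```text
pics
top [[363.9, 0.0, 250.1], [0.0, 363.9, 193.7], [0.0, 0.0, 1.0]] [[-0.047, 0.979, -0.198, 323.93], [-0.999, -0.046, 0.01, -68.559], [0.001, 0.199, 0.98, 1159.368], [0.0, 0.0, 0.0, 1.0]]
scene [[461.6, 0.0, 259.8], [0.0, 461.6, 181.4], [0.0, 0.0, 1.0]] [[-0.626, -0.668, 0.403, 1226.148], [0.78, -0.538, 0.319, 434.149], [0.004, 0.514, 0.858, 1399.637], [0.0, 0.0, 0.0, 1.0]]
```

View pics/top0b.png

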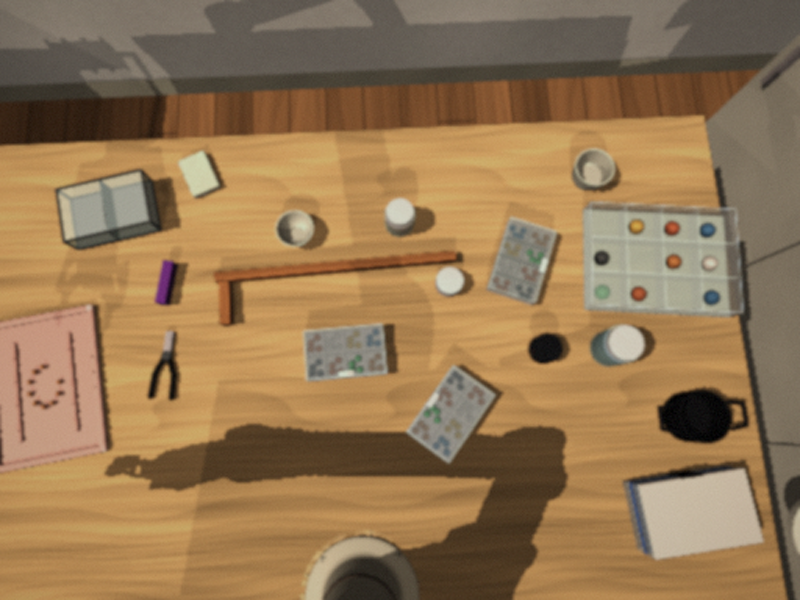

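View pics/scene0b.png

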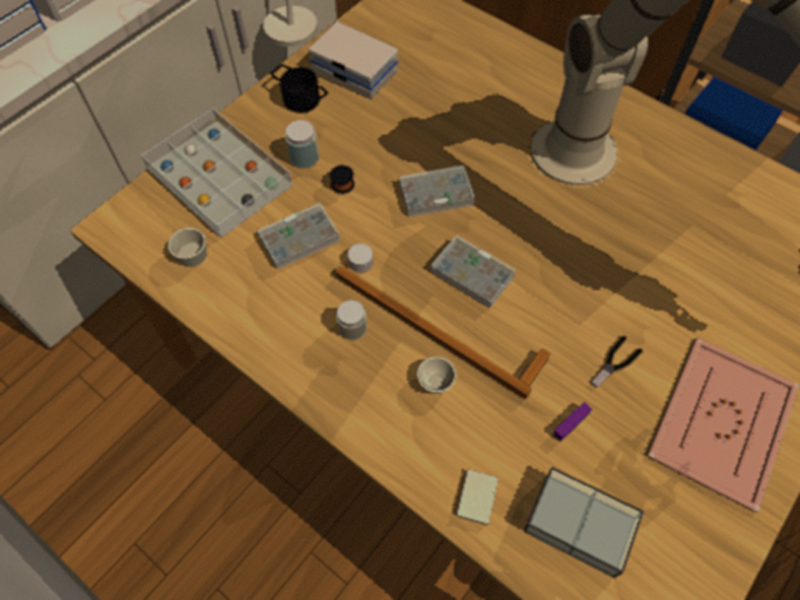

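Pixels below are in the 800x600 top view.

**Could be taken for the case**
- Clear bead cases at (345,352), (452,413) and (523,260).
- The larger tray at (663,258) and the glass box at (108,210) are different things.

The farthest left is (345,352).

**Could be taken for the end block**
- Wooden block at (225,300), touching the left end of the rail.
- Purple block at (166,283).
- Pale block at (199,173).

I choose the wooden one.

Run:
```python
from h import *
d=np.load("top0.npz");p,K,E=d["p"],d["K"],d["E"]
cv2.imwrite("pics/crop1.png",cv2.resize(p[150:255,130:310],None,fx=4.4,fy=4.4,interpolation=cv2.INTER_CUBIC))
hsv=cv2.cvtColor(p,cv2.COLOR_BGR2HSV)
print("rail",hsv[170,220],hsv[192,144],"table",hsv[200,200],hsv[180,180],"case",hsv[222,215],hsv[230,235])
m=((hsv[...,1]>150)&((hsv[...,0]<13))).astype(np.uint8)*255
m[:140]=0;m[215:]=0;m[:,:130]=0;m[:,310:]=0
n,l,s,_=cv2.connectedComponentsWithStats(m); print(s.tolist())
mc=(hsv[...,1]<105).astype(np.uint8)*255
mc=cv2.morphologyEx(mc,cv2.MORPH_CLOSE,np.ones((5,5)))
n,l,s,_=cv2.connectedComponentsWithStats(mc);k=l[222,218];print(s[k])
c=max(cv2.findContours((l==k).astype(np.uint8),0,1)[0],key=cv2.contourArea)
r=cv2.minAreaRect(c);b=cv2.boxPoints(r);print(b.tolist());w=ray(b,K,E,35);print(w.round(1).tolist(),np.linalg.norm(np.diff(w,axis=0),axis=1))
o=np.hstack([m,mc])[100:290];cv2.imwrite("pics/m.png",o[:,:800] if 0 else cv2.resize(o,(800,150)))
```

```text
rail [ 12 176 162] [ 12 173 167] table [ 17 142 172] [ 17 135 204] case [ 21  19 133] [ 19  26 140]
[[0, 0, 512, 384, 195594], [138, 161, 154, 47, 1014]]
[ 193  206   56   39 1805]
[[192.04100036621094, 210.45083618164062], [245.5082244873047, 205.59017944335938], [248.5819854736328, 239.40164184570312], [195.11476135253906, 244.26229858398438]]
[[506.6, 103.2], [514.2, -64.3], [408.5, -69.0], [401.3, 95.4]] [167.6579481  105.81806027 164.5883138 ]
```

View pics/crop1.png

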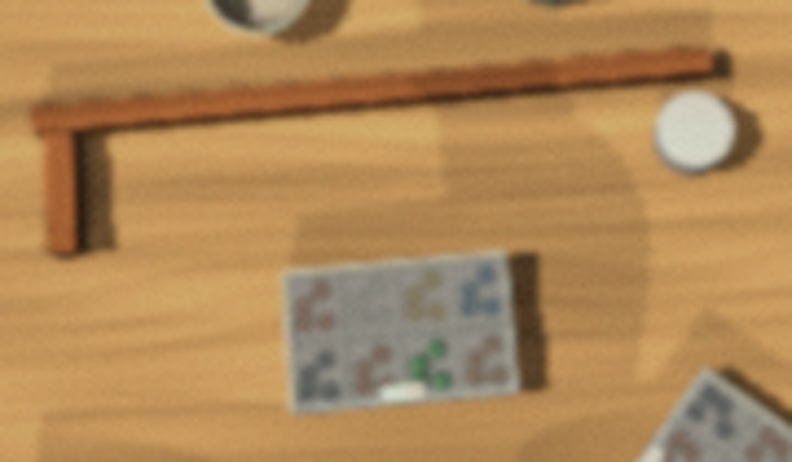

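View pics/m.png

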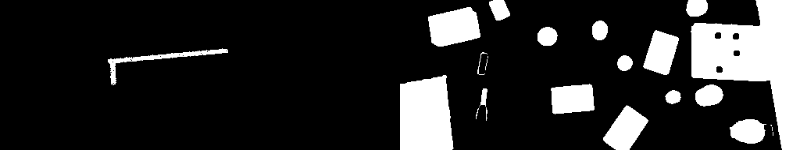

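The crop confirms the choice: a clear bead case at crop (400,335), with the plain wooden rail and its wooden block at (62,190). The tin is at (695,130). The masks are clean, so next I fit the rail and block.

```bash
cat >> h.py <<'E'
def redmask(p):
    hsv=cv2.cvtColor(p,cv2.COLOR_BGR2HSV)
    m=((hsv[...,1]>150)&((hsv[...,0]<14))).astype(np.uint8)*255
    m[:140]=0;m[215:]=0;m[:,:130]=0;m[:,310:]=0
    return m
def case(p,K,E,seed):
    hsv=cv2.cvtColor(p,cv2.COLOR_BGR2HSV)
    mc=cv2.morphologyEx((hsv[...,1]<105).astype(np.uint8)*255,cv2.MORPH_CLOSE,np.ones((5,5)))
    l=cv2.connectedComponents(mc)[1];k=l[seed[1],seed[0]]
    c=max(cv2.findContours((l==k).astype(np.uint8),0,1)[0],key=cv2.contourArea)
    b=cv2.boxPoints(cv2.minAreaRect(c)); return b,ray(b,K,E,35)
E
python3 - <<'E'
from h import *
d=np.load("top0.npz");p,K,E=d["p"],d["K"],d["E"]
m=redmask(p)
T=[];B=[]
for x in range(156,286):
    r=np.flatnonzero(m[:,x]);
    if len(r): T.append((x,r[0]-.5));B.append((x,r[-1]+.5))
def fit(P,z):
    w=ray(np.array(P),K,E,z)
    vx,vy,x,y=cv2.fitLine(w.astype(np.float32),cv2.DIST_HUBER,0,.01,.01).ravel()
    if vy<0: vx,vy=-vx,-vy
    return np.array([vx,vy]),np.array([x,y])
for P,z in((T,30),(B,30),(B,0)):
    v,c=fit(P,z); print(z,"angle",np.arctan2(-v[0],v[1]),"x at y=0,200",c[0]-v[0]/v[1]*c[1],c[0]+v[0]/v[1]*(200-c[1]))
L=[];R=[]
for y in range(184,204):
    r=np.flatnonzero(m[y]); L.append((r[0]-.5,y)); R.append((r[-1]+.5,y))
print("blk outer z30",ray(L[::6],K,E,30).round(1).tolist(),"inner z30",ray(R[::6],K,E,30).round(1).tolist())
for n,c in(("tin",(288,180)),("pliers",(105,220))): print(n,ray([c],K,E,20))
q0=np.array(ctrl.state()["ee_rot"]);print(q0)
from scipy.spatial.transform import Rotation as Ro
print(Ro.from_quat(q0).as_matrix().round(2))
for a in (0,np.pi/2,-np.pi/2):
  q=(Ro.from_euler('z',.04+a)*Ro.from_matrix(np.diag([1,-1,-1.]))).as_quat()
  for P in((457,-115,15),(457,-115,150),(470,50,10),(560,150,10),(610,50,10)):
    j=ctrl.ik(P,q); print(a,P,None if j is None else np.round(j,2).tolist())
E
```

```text
30 angle 0.045789078 x at y=0,200 646.667 637.50275
30 angle 0.04547425 x at y=0,200 624.7499 615.64874
0 angle 0.045473892 x at y=0,200 632.8235 623.7225
blk outer z30 [[600.2, 266.6], [580.6, 266.3], [561.2, 266.0], [541.9, 265.8]] inner z30 [[599.2, 244.3], [579.5, 241.0], [560.0, 240.8], [540.7, 240.6]]
tin [[ 593.7980952  -204.56923843]]
pliers [[491.4191065  379.58282094]]
[ 1.63627502e-01  9.86521794e-01 -8.71495311e-04 -1.74184927e-04]
[[-0.95  0.32 -0.  ]
 [ 0.32  0.95 -0.  ]
 [ 0.   -0.   -1.  ]]
0 (457, -115, 15) [-0.29, 0.59, 0.58, 2.15, -0.6, 0.57, -0.8]
0 (457, -115, 150) [-0.22, 0.28, 0.47, 2.09, -0.18, 0.81, -1.17]
0 (470, 50, 10) [-0.35, 0.53, 0.22, 2.14, -0.23, 0.49, -1.48]
0 (560, 150, 10) [-0.45, 0.65, 0.19, 1.88, -0.19, 0.63, -1.68]
0 (610, 50, 10) [-0.29, 0.7, 0.22, 1.79, -0.23, 0.68, -1.47]
1.5707963267948966 (457, -115, 15) [-0.02, 0.52, 0.25, 2.14, -0.26, 0.5, 0.46]
1.5707963267948966 (457, -115, 150) [-0.04, 0.27, 0.27, 2.08, -0.1, 0.81, 0.32]
1.5707963267948966 (470, 50, 10) [-0.16, 0.52, 0.0, 2.13, -0.0, 0.49, -0.12]
1.5707963267948966 (560, 150, 10) [-0.28, 0.64, -0.04, 1.87, 0.04, 0.63, -0.3]
1.5707963267948966 (610, 50, 10) [-0.15, 0.68, 0.03, 1.79, -0.03, 0.67, -0.06]
-1.5707963267948966 (457, -115, 15) [-0.67, 0.9, 1.13, 2.16, -1.14, 0.89, -1.92]
-1.5707963267948966 (457, -115, 150) [-0.83, 0.68, 1.36, 2.1, -0.79, 1.04, -2.15]
-1.5707963267948966 (470, 50, 10) [0.28, 0.58, -0.53, 2.12, 0.54, 0.57, 2.54]
-1.5707963267948966 (560, 150, 10) [0.14, 0.73, -0.59, 1.86, 0.59, 0.74, 2.4]
-1.5707963267948966 (610, 50, 10) [-0.94, 1.29, 1.35, 1.82, -1.34, 1.29, -2.29]
```

Rail yaw is 0.0456, its face is at X≈625 in rail axes, and the block's inner side is at Y≈217. The case centre is about (458,-5) and needs to reach about (575,137). First I push along the rail with two fingers on the case's right end.

```bash
cat >> h.py <<'E'
from scipy.spatial.transform import Rotation as Ro
A=0.0456; c_,s_=np.cos(A),np.sin(A)
def W(X,Y,z): return [X*c_-Y*s_, X*s_+Y*c_, z]       # rail axes -> world
def F(p): p=np.atleast_2d(p); return np.c_[p[:,0]*c_+p[:,1]*s_, -p[:,0]*s_+p[:,1]*c_]
def Q(a): return (Ro.from_euler('z',A+a)*Ro.from_matrix(np.diag([1,-1,-1.]))).as_quat()
QX=Q(0); QY=Q(np.pi/2)   # fingers apart along rail / across rail
def fr(): f=np.array(ctrl.state()["force"]); return np.r_[F(f[:2])[0],f[2]].round(1)
def look(name):
    p,K,E=cam("top"); np.savez(name+".npz",p=p,K=K,E=E)
    cv2.imwrite(f"pics/{name}.png",cv2.resize(p[130:270,110:330],None,fx=3.6,fy=3.6,interpolation=cv2.INTER_CUBIC)); return p,K,E
E
python3 - <<'E'
from h import *
ctrl.move_gripper(60)
X=458; 
ctrl.reach(W(X,-122,140),QY); print(ctrl.state()["time"])
ctrl.servo_line(W(X,-122,8),v=120); print("down",fr())
ctrl.servo_line(W(X,-100,8),v=60); print("near",fr())
for y in (-85,-40,10): 
    ctrl.servo_line(W(X,y,8),v=60); print(y,fr(),ctrl.state()["time"])
look("a")
E
```

```text
3.175
down [-0.5 -0.3 -0.1]
near [ 0.5 -0.2 -0.1]
-85 [-0.1  0.4  0.5] 5.3417
-40 [0.3 0.2 0.5] 6.2417
10 [ 0.3 -0.6 -0.5] 7.225
```

View pics/a.png

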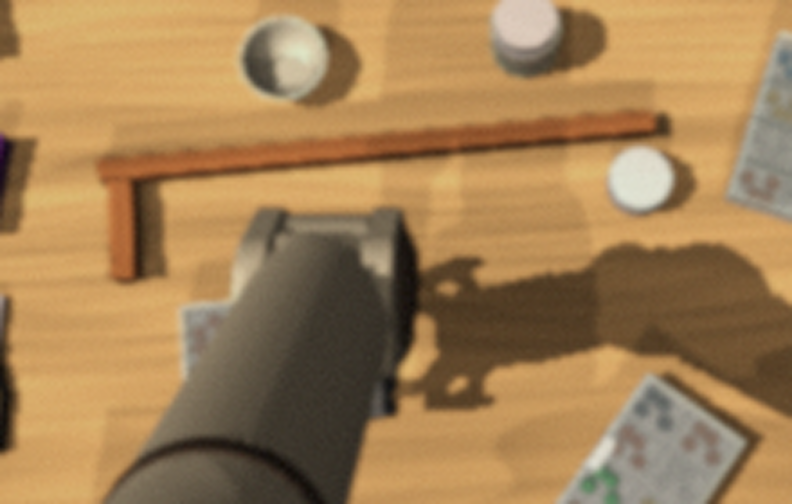

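The arm hides most of the case, but its left edge at (183,340) shows it advanced about 100 mm and stayed square. Next I back off, re-measure with the arm out of view, and push towards the rail.

Run:
```python
from h import *
ctrl.servo_line(W(458,-8,8),v=100)
ctrl.servo_line(W(458,-8,110),v=150)
q=QX
ctrl.reach(W(380,-80,110),q)
p,K,E=look("b")
print(ctrl.state()["time"])
hsv=cv2.cvtColor(p,cv2.COLOR_BGR2HSV);print(hsv[222,170])
try:
  b,w=case(p,K,E,(170,222));print(b.round(1).tolist(),F(w).round(1).tolist())
except Exception as e: print(e)
for X in (365,375,385):
  print(X,[ctrl.ik(W(X,Y,z),q) is not None for Y in(80,100,120) for z in(8,60,110)])
```

```text
9.6583
[ 18  30 143]
[[154.0, 383.0], [159.3000030517578, 205.8000030517578], [318.29998779296875, 210.60000610351562], [312.8999938964844, 387.79998779296875]] [[24.1, 218.3], [534.9, 181.2], [474.0, -312.6], [-30.4, -231.5]]
365 [True, True, True, True, True, True, True, True, True]
375 [True, True, True, True, True, True, True, True, True]
385 [True, True, True, True, True, True, True, True, True]
```

View pics/b.png

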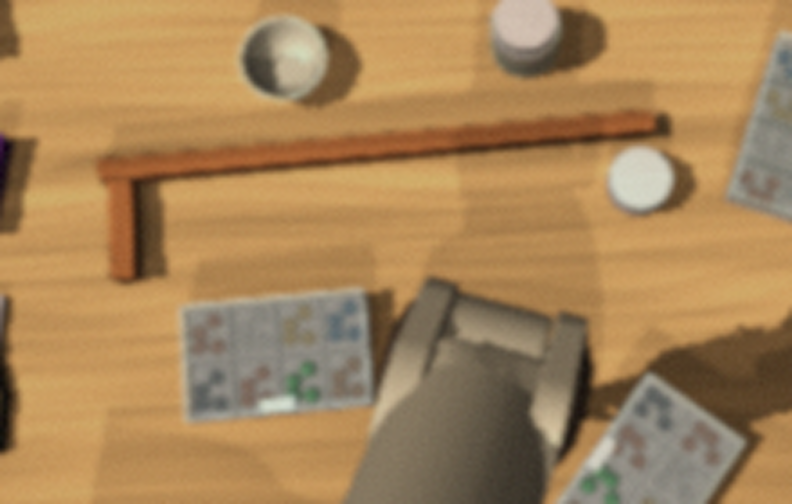

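The case is square at crop corners (183,305), (366,290), (373,402) and (188,420), with about 36 mm left to the block at (135,230). Now I push it to the rail.

Run:
```python
from h import *
d=np.load("b.npz")
k=np.array([(183,305),(366,290),(373,402),(188,420)])/3.6+[110,130]
w=F(ray(k,d["K"],d["E"],35));print(w.round(1).tolist(),w.mean(0));Y=w[:,1].mean()
ctrl.reach(W(365,Y,70),QX)
ctrl.servo_line(W(365,Y,8),v=100); print(fr())
ctrl.servo_line(W(392,Y,8),v=80); print(fr())
ctrl.servo_line(W(500,Y,8),v=60); print(fr(),ctrl.state()["time"])
X=500
while X<530:
    X+=2; ctrl.servo_line(W(X,Y,8),v=20); f=fr(); t=F(ctrl.state()["tcp_pos"][:2])[0]; print(X,t.round(1),f)
    if f[0]<-10: break
print(ctrl.state()["time"])
ctrl.servo_line(W(X-25,Y,8),v=100)
ctrl.servo_line(W(X-25,Y,90),v=150)
ctrl.reach(W(420,-40,110),QY)
look("c");print(ctrl.state()["time"])
```

```text
[[506.3, 177.6], [504.8, 19.0], [407.9, 20.0], [407.3, 177.7]] [456.57335054  98.59119107]
[ 0.2 -0.4  0.3]
[-0.2 -0.1  0.2]
[-2.8 -0.5  0.1] 13.625
502 [502.5  98.6] [-1.4 -0.8 -1.1]
504 [504.5  98.6] [-0.5  0.1  0.1]
506 [506.4  98.6] [-1.2  0.3 -0.7]
508 [508.4  98.5] [-1.4  0.  -0.8]
510 [510.4  98.6] [-0.6 -0.3 -0.3]
512 [512.4  98.6] [-0.9  0.1 -0.6]
514 [514.5  98.6] [-1.5 -0.4 -1.2]
516 [516.5  98.6] [-1.8  0.4 -1.7]
518 [517.3  98.5] [-5.   0.7  2.7]
520 [517.3  98.6] [-9.7  0.8  6.3]
522 [517.2  98.6] [-13.6   0.3   9.6]
16.375
18.9833
```

View pics/c.png

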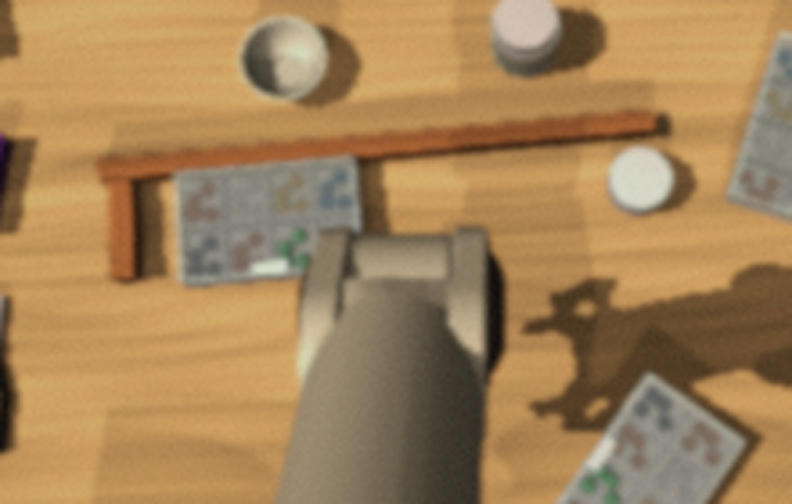

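The case's long side is flush with the rail, from (178,170) to (355,158). About 36 mm remains to the block at (135,230). Now the final push along the rail.

Run:
```python
from h import *
ctrl.move_gripper(40)
X=565
ctrl.reach(W(X,-25,90),QY)
ctrl.servo_line(W(X,-25,8),v=100); print(fr())
ctrl.servo_line(W(X,5,8),v=60); print(fr())
ctrl.servo_line(W(X,34,8),v=40); print(fr(),ctrl.state()["time"])
Y=34
while Y<62:
    Y+=2; ctrl.servo_line(W(X,Y,8),v=20); f=fr(); t=F(ctrl.state()["tcp_pos"][:2])[0]; print(Y,t.round(1),f)
    if f[1]<-12: break
ctrl.servo_line(W(X,Y-25,8),v=100)
ctrl.servo_line(W(X,Y-25,90),v=150)
# re-press on the rail
ctrl.move_gripper(60)
Yc=136
ctrl.reach(W(470,Yc,90),QX)
ctrl.servo_line(W(470,Yc,8),v=100)
ctrl.servo_line(W(505,Yc,8),v=60)
x=505
while x<530:
    x+=2; ctrl.servo_line(W(x,Yc,8),v=20); f=fr(); t=F(ctrl.state()["tcp_pos"][:2])[0]; print(x,t.round(1),f)
    if f[0]<-10: break
ctrl.servo_line(W(x-35,Yc,8),v=100)
ctrl.servo_line(W(x-35,Yc,120),v=150)
ctrl.reach(W(400,-150,150),QY)
look("d");print(ctrl.state()["time"])
```

```text
[-0.7  0.5  0.2]
[-0.  -0.7 -0.8]
[-0.1  0.5 -0.5] 22.45
36 [565.   36.1] [0.8 0.  0.8]
38 [564.9  37.5] [-0.9 -2.5  1.9]
40 [565.  40.] [-0.2 -1.9  1. ]
42 [565.1  42.4] [ 0.2 -2.5  0.1]
44 [565.1  44.5] [-0.  -1.5 -0.2]
46 [565.   46.4] [-0.3 -1.9  0.9]
48 [565.   48.4] [ 0.2 -1.4 -0. ]
50 [565.   49.6] [ 0.1 -4.7  1. ]
52 [565.   49.7] [-0.4 -7.5  2. ]
54 [565.   49.7] [ -0.9 -10.5   2.6]
56 [565.   49.7] [ -0.7 -14.9   2.7]
507 [506.9 136.1] [-0.1 -0.3 -0.7]
509 [509.2 136.1] [ 0.1 -0.  -0.4]
511 [511.2 136. ] [ 0.5 -0.2 -0.4]
513 [513.2 136. ] [ 0.7 -0.4 -0.4]
515 [515.2 136. ] [ 0.3 -0.2 -0.3]
517 [517.1 136. ] [ 0.2 -0.3 -0. ]
519 [517.2 136. ] [-5.2 -0.7  3.5]
521 [517.2 136. ] [-8.6 -0.6  7.3]
523 [517.2 136. ] [-14.1  -0.7  10.1]
35.2167
```

View pics/d.png

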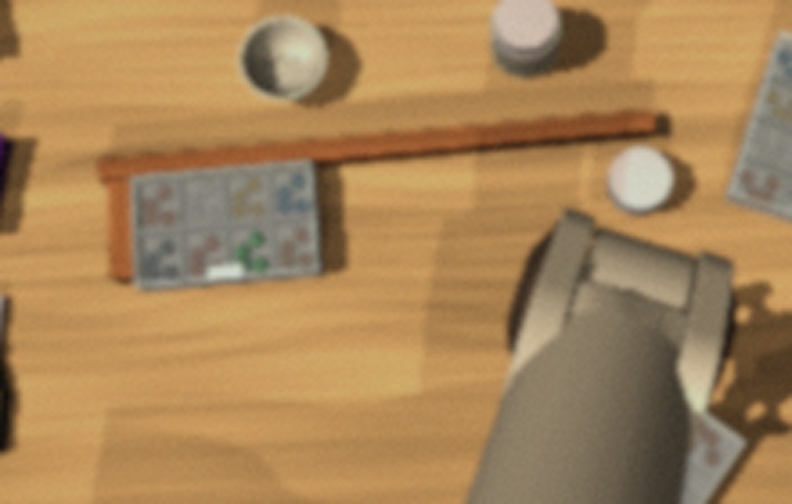

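The case's left end is against the block (131,230), its long side is along the rail (133,178)–(313,162), and the hand is clear.

```bash
python3 -c "
from h import *
ctrl.hold(0.5);print(fr(),ctrl.state()['time']);print(ctrl.sign_off())"
```

```text
[0.2 0.3 0.7] 35.7167
the job is handed in; nothing more can be done
None
```

I pushed the leftmost case flush against the rail and butted it against the wooden end block, then handed the job in at about 36 s with the hand clear; contact forces and the last picture agree, but no verdict came back.

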